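# Drop the press handle home on its splines and wind the platen down

## Robot

A 6-joint arm with a two-finger parallel gripper is mounted at the origin on the work surface. World frame = base frame: x ahead of the robot, y to its left, z up, the work surface at z = 0. Lengths are in m, angles in rad, forces in N, time in s.
With the tool pointing down it reaches from about 0.35 to 0.85 m from the base axis. Payload 8.1 kg.
Tool frame: the origin (TCP) lies at the very end of the fingers, on their centre line; the grasp point (between the pads) lies 19 mm behind it; z points along the fingers, y is the direction in which the jaws open and shut (so a half turn about z gives the same grasp; the last joint's range is limited). The gripper opens to 93 mm and grips with 3 to 60 N. Pads are 15 mm wide; open, the fingers measure 128 mm over their backs; the gripper's body (75 mm by 188 mm) begins 65 mm behind the grasp point.
Start: joints at [1.259, 0.13, 1.488, -0, 1.523, -0.085], TCP at [0.135, 0.585, 0.219] pointing down, gripper open.
Joint ranges: [-2.96, 2.96], [-0.89, 2.26], [0.02, 2.5], [-1.34, 4.48], [0, 2.73], [-2.66, 2.66]. Speed limits (rad/s): [2.39, 2.39, 2.79, 3.14, 3.14, 3.14].

## Interface

Orientations are given as a unit quaternion [x, y, z, w].
In Python, from rig import manip gives the robot as it stands.
- The arm moves only by the tool move_arm, never from a script. Its argument "rows" is one flat list of numbers, 5 for each row, row after row: the finger opening in mm, from 0 to 93, then the shift along the tool's x, y, z as a fraction of full scale, then the turn about the tool's z as a fraction of full scale. In form: [grip, x, y, z, spin, grip, x, y, z, spin, ...]. A call has 1 to 12 rows; each row shifts and turns the commanded pose from where the row before left it, along the tool's axes as they then stand; what a row does not reach is not made up. Full scale, the value 1, is 40 mm for a shift and 0.15 rad for a turn. A row lasts 1/8 s, in which the tool goes at most 62.5 mm and 10.7 degrees, less where a joint would pass 70% of its speed; a pose out of reach is approached as far as the arm can. A call with a number of a shift or a turn outside -1 to 1 is refused whole. A call with a gripper value outside its range is refused whole. The fingers move at their own pace and stop on an object; the grip force is fixed at half the most. Time passes only in rows, so rows that do not move let the fingers close. It gives the time, the measured TCP pose, the force and the opening at its end, in the units of the state.
- manip.observe(): the state, without advancing time (a new reading comes with each control period).
- manip.get_image(name): name is "side" or "top" or "wrist"; returns a dict with "color" (400x640x3 uint8, blue, green, red), "K" (3x3 intrinsics, pixels), "position" and "attitude" of the camera in the world; the wrist camera has in their place "tool_from_camera" (4x4, takes a point from camera to tool coordinates, whose origin is the TCP and whose axes are the flange's). Camera axes: x right, y down, z forward; pixel columns grow to the right and rows downward; lengths in m; the calibration is good to about 2 mm. A picture is of the moment at which its call begins: read the wrist's pose just before it. There is no depth.
- manip.finish_job(): hands the job in, once; it reports no verdict.
The state is a dict: "t": time; "q": joint angles; "joint_vel": joint speeds; "effort": joint torques, N m; "tcp_pos": TCP position; "eef_rot": TCP orientation; "contact_force": force on the tool from outside, world axes, zero at the start; "torque": the same for the moment, N m; "gripper_width": opening from 0.0 (shut) to 1.0 (fully open).
Only numpy, scipy, OpenCV 4.12 (cv2) and the standard library are available. Lean on these libraries where they do the work, as an engineer would, in place of code of your own. Each camera call takes 0.05 s, during which the arm holds its last target.

## Task

A fingerboard blank is waiting between its cauls in the bench screw press, but the bar handle is only perched on the ends of the screw's splines. Turn the handle until the splines line up and it drops fully home, then turn it clockwise (seen from above) until the platen is down hard on the upper caul, and leave the handle sitting home. Do not shift the tools and the bottle lying around the press.

Things in the scene. Friction and masses are not known exactly. Their poses are not given: they have to be found in the camera images.
- press: Fixed grey bench screw press; base 200 x 270 x 20 mm, columns of 28 mm at y = -108 and +108 mm, bridge across them 60 (x) x 270 mm (y), top 175 mm above the bench (nuts to 185). Origin: centre of the base's underside, on the screw's vertical axis; z up. On the bed, along x, two wooden cauls with a dark fingerboard blank between them; top of the upper caul at 72 mm.
- screw (a joint): Turn of the vertical press screw, rad; grows clockwise seen from above. Starts between 0 and 0.3 (open); stops at 1.3, with the platen hard on the upper caul. Stiff (0.5 N m), stays where it is left. The screw does not rise or sink as it turns.
- screw_seat (a point): Centre of the top of the screw's round 56 mm collar, 193 mm above the bench, on the screw's axis: the hub's seat. Turns with the screw; z up. From it rise four straight splines (10 mm wide ribs, 40 mm over the tips, along its +x, +y, -x, -y) to 22 mm, and a plain round 26 mm nose to 46 mm above the seat.
- platen (a joint): Downward travel of the steel platen (140 x 250 x 18 mm, on the columns below the bridge), m; 4.8 mm for each rad of the screw, 0.0062 when it bears on the upper caul.
- handle: Loose steel bar handle, 0.65 to 0.95 kg: a tubular hub (60 mm outside diameter, 46 mm tall, open at both ends) and two round 16 mm arms along its +x and -x, centre line 30 mm above the origin, 202 mm over all. Origin: centre of the hub's lower face; z up. Home: lower face on the collar, nose flush with the hub's top.
- hub_top (a point): Centre of the hub's open top, 46 mm above the handle's origin. Four teeth in the bore, at 45 degrees to the arms, pass the splines only with the arms parallel to splines (every 90 degrees, +-5). At the start they rest on the spline ends, origin 22 mm above the seat: the hub turns freely there and drops by its own weight after 0.3 to 1.35 rad of clockwise turning.
- handle_end_a (a point): Centre of the 24 mm ball on the end of the handle's +x arm, 89 mm from the hub's axis and 30 mm above the handle's origin.
- handle_end_b (a point): The same on the -x arm.
- clamp: Bystander: F-clamp with a wooden handle lying on the bench beside the press on its left (+y), about 325 x 110 mm, up to 27 mm high. Origin: on the bench, mid-length under its steel bar.
- plane: Bystander: small metal block plane on the bench on the press's right (-y), 160 x 48 mm, about 60 mm high. Origin: centre of its sole.
- glue: Bystander: white closed bottle standing on the bench on the press's right (-y), 60 mm diameter, 150 mm tall. Origin: centre of its underside.
Mind the look-alikes: they are no part of the job. What is shaped like the handle but orange or purple is not meant.

How it is judged:
On the way:
1. the handle has dropped home on the splines (z of handle in the frame of screw_seat below 0.003 m and horizontal distance between handle and screw_seat below 0.005 m), for 0.2 s.
At the end, for the whole second after the job is handed in: The handle's hub rests on the screw's collar (lower face within 3 mm of the seat in height, centred within 5 mm, upright within 0.06 rad, at rest) and the platen is down on the upper caul (travel more than 5.6 mm of its 6.2 mm) (all of step 1 and z of handle in the frame of screw_seat above -0.003 m and angle between handle's own z axis and vertical below 0.06 rad and linear speed of handle below 0.02 m/s and value of joint platen above 0.0056 m); the robot touches nothing.
It fails at once if a tool or the bottle beside the press is shifted by more than 30 mm (distance of any of clamp, plane, glue from where it was at the start of the episode above 0.03 m).
It also fails if it takes over 51 s, if anything falls off the work surface, if the arm or the gripper's body presses on something with over 40 N, if the wrist force passes 120 N, or if a joint passes its speed limit or range.

## Working session

There is one attempt and no reset: what is moved stays moved. The work goes in short steps, Python scripts to look and compute and a tool call to move; the robot and the scene stay as the last step left them, time stands still between calls to the robot, and variables do not carry over. Pictures are saved under pics/ and viewed, and the job is handed in when it is done.

Besides the shell and the picture viewer there is one more tool, called as a command line: name --argument value ..., lists and objects as JSON in quotes. move_arm: Moves the arm, as the interface text tells. Its arguments: {"type":"object","properties":{"rows":{"type":"array","items":{"type":"number"}}},"required":["rows"]}

```bash
ls; mkdir -p pics
python3 - <<'E'
from rig import manip
import cv2
print(manip.observe())
for n in("top","side","wrist"):
    i=manip.get_image(n); cv2.imwrite(f"pics/{n}0.png",i["color"])
    print(n,{k:v for k,v in i.items() if k!="color"})
E
```

```text
pics
{'t': 0.0, 'q': array([ 1.25859802e+00,  1.31138627e-01,  1.48928126e+00,  2.68151449e-05,
        1.52297730e+00, -8.53822938e-02]), 'joint_vel': array([ 0.00031028,  0.00208098,  0.0008342 , -0.00078091, -0.00080278,
       -0.00026462]), 'effort': array([-5.71476576e-04, -5.59867609e+01, -4.91733634e+01,  7.64935557e-02,
        3.62168450e-02, -1.57422060e-04]), 'tcp_pos': array([0.13471053, 0.58410547, 0.21759981]), 'eef_rot': array([ 1.13165668e-01,  9.93575723e-01, -8.81851129e-04, -1.91310428e-04]), 'contact_force': array([-1.06629885,  0.3071419 , -0.32157537]), 'torque': array([-0.02867484,  0.01272279,  0.01591258]), 'gripper_width': 0.9982145685842292}
top {'K': array([[402.82706001,   0.        , 320.28347871],
       [  0.        , 402.82706001, 200.32352894],
       [  0.        ,   0.        ,   1.        ]]), 'position': array([ 0.32428451, -0.0336482 ,  1.15147193]), 'attitude': array([ 0.70804174, -0.70014961,  0.06363166, -0.06647125])}
side {'K': array([[418.83028406,   0.        , 324.31916241],
       [  0.        , 418.83028406, 200.04869564],
       [  0.        ,   0.        ,   1.        ]]), 'position': array([0.90515629, 0.72438178, 0.77413981]), 'attitude': array([ 0.2135868 ,  0.85629544, -0.45876237, -0.10332417])}
wrist {'K': array([[358.47455948,   0.        , 317.33464748],
       [  0.        , 358.47455948, 200.04588813],
       [  0.        ,   0.        ,   1.        ]]), 'tool_from_camera': array([[-9.43149048e-04, -9.61862613e-01, -2.73531396e-01,
         7.55465429e-02],
       [ 9.99999554e-01, -8.92246673e-04, -3.10494197e-04,
         1.04314170e-03],
       [ 5.45952813e-05, -2.73531567e-01,  9.61863025e-01,
        -1.66201798e-01],
       [ 0.00000000e+00,  0.00000000e+00,  0.00000000e+00,
         1.00000000e+00]])}
```

View pics/top0.png

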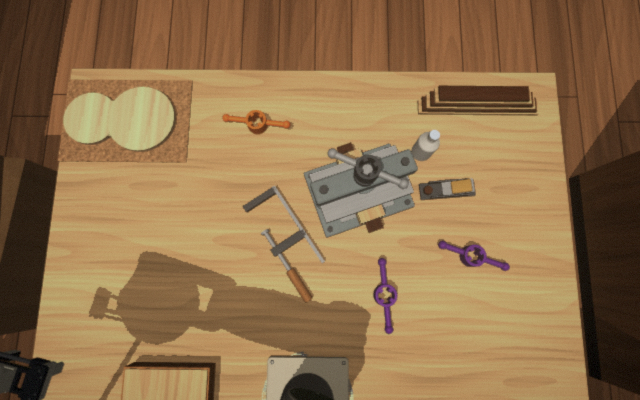

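View pics/side0.png

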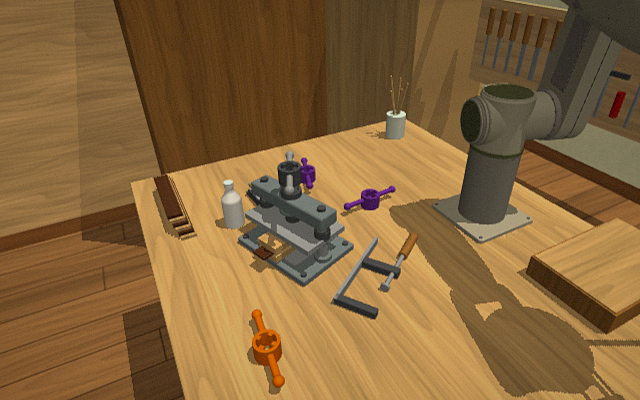

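Candidates in the top view are the steel-grey handle on the press at (368,168), an orange one at (256,121), and purple ones at (473,254) and (386,294). The description points to the steel one on the screw, so I'll check it in a close crop.

```bash
cat > h.py <<'E'
import numpy as np, cv2
from scipy.spatial.transform import Rotation as R
def ray(im,u,v,z):
    K=im["K"]; d=R.from_quat(im["attitude"]).apply(np.linalg.solve(K,[u,v,1.])); p=im["position"]
    return p+d*(z-p[2])/d[2]
def proj(im,P):
    c=R.from_quat(im["attitude"]).inv().apply(np.asarray(P)-im["position"]); q=im["K"]@c; return q[:2]/q[2]
E
python3 - <<'E'
import cv2
t=cv2.imread("pics/top0.png")[120:250,290:490]; cv2.imwrite("pics/topc.png",cv2.resize(t,None,fx=4,fy=4,interpolation=cv2.INTER_CUBIC))
t=cv2.imread("pics/side0.png")[140:240,220:360]; cv2.imwrite("pics/sidec.png",cv2.resize(t,None,fx=5,fy=5,interpolation=cv2.INTER_CUBIC))
E
```

```text
(no output)
```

View pics/topc.png

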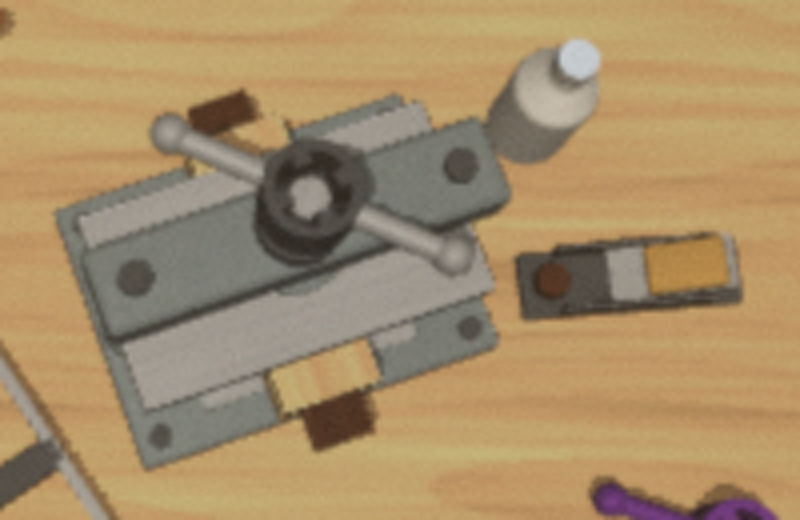

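View pics/sidec.png

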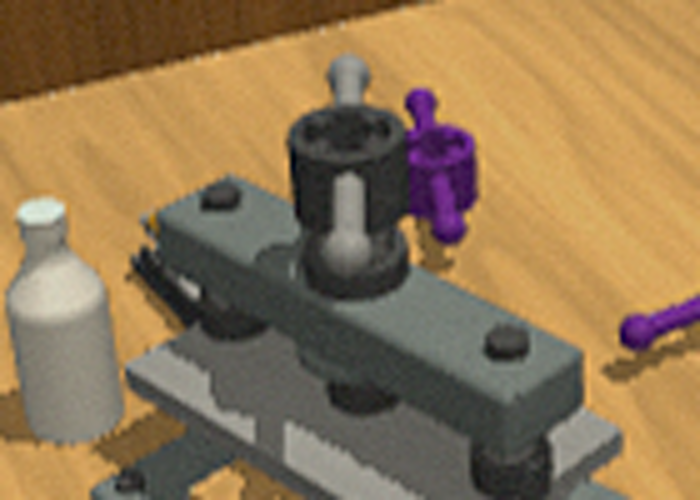

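The crops show the steel handle perched on the press screw. Its balls are at top-view (332.5,153.3) and (403.8,182.5), and the bridge nuts at (323.8,189.3) and (405.3,161.3).

Run:
```python
from h import *
from rig import manip
t=manip.get_image("top"); s=manip.get_image("side")
o=np.array([.25,.25])
def T(u,v,z): return ray(t,290+(u+.5)/4-.5,120+(v+.5)/4-.5,z)
a=T(170,133,.245);b=T(455,250,.245); n1=T(135,277,.185);n2=T(461,165,.185)
print("balls",a,b,np.linalg.norm(a-b),"mid",(a+b)/2,"ang",np.degrees(np.arctan2(*(a-b)[1::-1])))
print("nuts",n1,n2,np.linalg.norm(n1-n2),(n1+n2)/2,np.degrees(np.arctan2(*(n1-n2)[1::-1])))
print("nose top",T(309,197,.239))
def S(u,v,z): return ray(s,220+(u+.5)/5-.5,140+(v+.5)/5-.5,z)
print("side balls",S(348,75,.245),S(347,252,.245),"hubtop",S(348,130,.261))
print("glue", T(580,60,.15), "plane",T(520,285,.02),T(740,270,.02))
```

```text
balls [ 0.60644657 -0.05542735  0.245     ] [ 0.53799912 -0.22020774  0.245     ] 0.1784310183223088 mid [ 0.57222284 -0.13781755  0.245     ] ang 67.44268912161104
nuts [ 0.53303351 -0.03596405  0.185     ] [ 0.60636077 -0.2377038   0.185     ] 0.21465276867180025 [ 0.56969714 -0.13683393  0.185     ] 109.97491719002737
nose top [ 0.57027593 -0.13702134  0.239     ]
side balls [ 0.53287235 -0.22142201  0.245     ] [ 0.60458103 -0.05725477  0.245     ] hubtop [ 0.56774231 -0.13837497  0.261     ]
glue [ 0.68830031 -0.32447684  0.15      ] plane [ 0.56579946 -0.31240493  0.02      ] [ 0.57851883 -0.47057691  0.02      ]
```

View pics/wrist0.png

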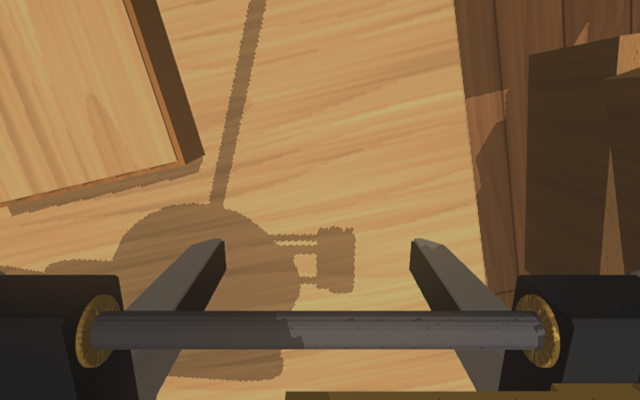

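move_arm --rows '[93, 0, 0, -1, 0, 93, 0, 0, -1, 0, 93, 0, 0, -1, 0, 93, -0.97, -1, 0, 0, 93, -0.97, -1, 0, 0, 93, -0.97, -1, 0, 0, 93, -0.97, -1, 0, 0, 93, -0.97, -1, 0, 0, 93, -0.97, -1, 0, 0, 93, -0.97, -1, 0, 0, 93, -0.97, -1, 0, 0, 93, -0.97, -1, 0, 0]'

```text
t: 1.75
tcp_pos: [0.3948, 0.1537, 0.3388]
eef_rot: [0.113, 0.994, 0.0, 0.0]
contact_force: [-0.1, 1.1, -0.4]
gripper_width: 0.999
```

move_arm --rows '[93, -0.95, -0.98, 0, 0, 93, -0.95, -0.98, 0, 0, 93, -0.95, -0.98, 0, 0, 93, -0.95, -0.98, 0, 0, 93, -0.95, -0.98, 0, 0, 93, -0.95, -0.98, 0, 0, 93, 0, 0, 0, -1, 93, 0, 0, 0, -1, 93, 0, 0, 0, -1, 93, 0, 0, 0, -1, 93, 0, 0, 0, -1, 93, 0, 0, 0, -1]'

```text
t: 3.25
tcp_pos: [0.5634, -0.1251, 0.3385]
eef_rot: [-0.333, 0.943, 0.0, -0.0]
contact_force: [-0.2, 0.2, 0.1]
gripper_width: 0.999
```

move_arm --rows '[93, 0, 0, 0, -1, 93, 0, 0, 0, -1, 93, 0, 0, 0, -1, 93, 0, 0, 0, -1, 93, 0, 0, 0, -1, 93, 0, 0, 0, -1, 93, 0, 0, 0, -1, 93, 0, 0, 0, -1, 93, 0, 0, 0, 0, 93, 0, 0, 0, 0]'

```text
t: 4.5
tcp_pos: [0.5451, 0.1579, 0.3005]
eef_rot: [-0.639, 0.761, -0.092, -0.061]
contact_force: [0.6, 0.2, 0.4]
gripper_width: 1.005
```

```bash
cat >> h.py <<'E'
def wr(manip):
    s=manip.observe(); im=manip.get_image("wrist")
    M=np.eye(4); M[:3,:3]=R.from_quat(s["eef_rot"]).as_matrix(); M[:3,3]=s["tcp_pos"]
    W=M@im["tool_from_camera"]; im["position"]=W[:3,3]; im["attitude"]=R.from_matrix(W[:3,:3]).as_quat()
    return s,im,M
E
python3 - <<'E'
from h import *
from rig import manip
s,im,M=wr(manip); cv2.imwrite("pics/w1.png",im["color"])
print(s["t"],s["q"],s["tcp_pos"],"yaw y",np.degrees(np.arctan2(M[1,1],M[0,1])))
d=np.array([.570,-.1375,.202])-s["tcp_pos"]; print("to go units",M[:3,:3].T@d/.04)
print(proj(im,[.570,-.1375,.261]),proj(im,[.6055,-.056,.245]),proj(im,[.5355,-.221,.245]))
E
```

```text
4.5 [ 0.33417918  0.07773922  1.41341699 -0.21766283  1.69748312 -2.65700216] [0.54513138 0.15787553 0.30047421] yaw y 170.46818988230035
to go units [ 6.47397425 -1.68159999  4.0294328 ]
[ 194.54710211 -256.64975494] [174.78790366 -78.20885813] [ 234.81934571 -385.20032741]
```

View pics/w1.png

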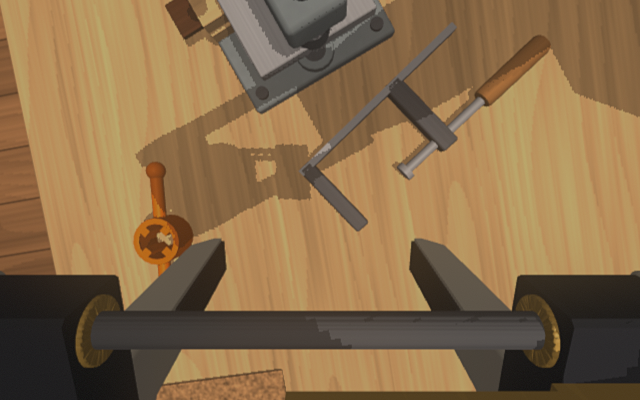

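I over-spun: the yaw doesn't follow the base during a straight shift, so joint 6 hit its limit and the arm swung aside in free air. I'll unwind it and see whether the tilt recovers.

move_arm --rows '[93, 0, 0, 0, 1, 93, 0, 0, 0, 1, 93, 0, 0, 0, 1, 93, 0, 0, 0, 0]'

```text
t: 5.05
tcp_pos: [0.5456, 0.1567, 0.3008]
eef_rot: [-0.453, 0.885, -0.103, -0.039]
contact_force: [0.0, -0.2, 0.3]
gripper_width: 1.002
```

```bash
cat > st.py <<'E'
from h import *
from rig import manip
s=manip.observe(); M=R.from_quat(s["eef_rot"]).as_matrix()
print(s["t"],s["q"].round(3),s["tcp_pos"].round(4),"yaw y",np.degrees(np.arctan2(M[1,1],M[0,1])),"toolz",M[:,2].round(4))
print("F",s["contact_force"].round(2),"T",s["torque"].round(3),s["gripper_width"]*93)
d=np.array([.570,-.1375,.202])-s["tcp_pos"]; print("to go units",M.T@d/.04)
E
python3 st.py
```

```text
5.05 [ 0.332  0.077  1.413 -0.218  1.697 -2.208] [0.5456 0.1567 0.3008] yaw y 144.92801187483178 toolz [ 0.0241 -0.2181 -0.9756]
F [ 0.01 -0.15  0.33] T [0.223 0.099 0.032] 93.16650176737157
to go units [ 5.07530411 -4.31017198  4.02950567]
```

move_arm --rows '[93, 0, 0, -1, 0, 93, 0, 0, -1, 0, 93, 0, 0, 0, 1, 93, 0, 0, 0, 1, 93, 0, 0, 0, 1, 93, 0, 0, 0, 1, 93, 0, 0, 0, 1, 93, 0, 0, 0, 1, 93, 0, 0, 0, 1, 93, 0, 0, 0, 1, 93, 0, 0, 0, 1, 93, 0, 0, 0, 1]'

```text
t: 6.55
tcp_pos: [0.5435, 0.1747, 0.3787]
eef_rot: [0.272, 0.956, -0.102, 0.042]
contact_force: [-0.4, -0.4, -0.1]
gripper_width: 1.0
```

```bash
python3 st.py
```

```text
6.55 [ 0.362  0.101  1.248 -0.222  1.842 -0.709] [0.5435 0.1747 0.3787] yaw y 57.55506386266438 toolz [ 0.0241 -0.2182 -0.9756]
F [-0.41 -0.37 -0.11] T [ 0.049 -0.001 -0.04 ] 92.98677662137491
to go units [-3.95547771 -5.37301777  6.02808918]
```

move_arm --rows '[93, 0, 0, 0, 1, 93, 0, 0, 0, 1, 93, 0, 0, 0, 1, 93, 0, 0, 0, 1, 93, 0, 0, 0, 1, 93, 0, 0, 0, 1, 93, 0, 0, 0, 1, 93, 0, 0, 0, 1, 93, 0, 0, 0, 1, 93, 0, 0, 0, 1, 93, 0, 0, 0, 1, 93, 0, 0, 0, 1]'

```text
t: 8.05
tcp_pos: [0.5435, 0.1747, 0.3787]
eef_rot: [0.918, 0.381, -0.031, 0.106]
contact_force: [-0.8, -0.7, 0.4]
gripper_width: 1.001
```

move_arm --rows '[93, 0, 0, 0, 1, 93, 0, 0, 0, 1, 93, 0, 0, 0, 1, 93, 0, 0, 0, 1, 93, 0, 0, 0, 1, 93, 0, 0, 0, 1, 93, 0, 0, 0, 1, 93, 0, 0, 0, 1, 93, 0, 0, 0, 1, 93, 0, 0, 0, 1, 93, 0, 0, 0, 1, 93, 0, 0, 0, 1]'

```text
t: 9.55
tcp_pos: [0.561, 0.1138, 0.3925]
eef_rot: [0.896, -0.434, 0.046, 0.08]
contact_force: [0.4, 0.4, -0.7]
gripper_width: 1.003
```

```bash
python3 st.py
```

```text
9.55 [ 0.231  0.087  1.233 -0.19   1.847  2.653] [0.561  0.1138 0.3925] yaw y -142.09606725472625 toolz [ 0.0127 -0.184  -0.9828]
F [ 0.36  0.35 -0.74] T [0.171 0.118 0.075] 93.2468209780722
to go units [4.25129193 3.16594423 5.83905307]
```

move_arm --rows '[93, 0, 0, 0, 1, 93, 0, 0, 0, 1, 93, 0, 0, 0, 1, 93, 0, 0, 0, 1]'

```text
t: 10.05
tcp_pos: [0.5642, -0.0543, 0.4175]
eef_rot: [0.814, -0.578, 0.032, 0.034]
contact_force: [-0.0, 0.3, 0.2]
gripper_width: 1.0
```

```bash
python3 st.py
```

```text
10.05 [-0.126  0.03   1.237 -0.094  1.849  2.653] [ 0.5642 -0.0543  0.4175] yaw y -160.81234402004108 toolz [ 0.0117 -0.0927 -0.9956]
F [-0.03  0.25  0.22] T [0.121 0.115 0.053] 92.9775868666751
to go units [1.51047278 0.44237623 5.55893969]
```

move_arm --rows '[93, 0, 0, 0, 1, 93, 0, 0, 0, 1, 93, 0, 0, 0, 1]'

```text
t: 10.42
tcp_pos: [0.5259, -0.1737, 0.4227]
eef_rot: [0.735, -0.678, 0.022, -0.003]
contact_force: [0.3, 0.4, 0.1]
gripper_width: 1.002
```

```bash
python3 st.py
```

```text
10.425 [-0.405 -0.026  1.282 -0.01   1.843  2.653] [ 0.5259 -0.1737  0.4227] yaw y -175.33771621970155 toolz [ 0.0353 -0.0254 -0.9991]
F [0.35 0.38 0.13] T [0.117 0.091 0.011] 93.22233451914475
to go units [-0.96794561 -0.98846998  5.52697319]
```

move_arm --rows '[93, 0, 0, 0, -1, 93, 0, 0, 0, -1, 93, 0, 0, 0, -1, 93, 0, 0, 0, -1, 93, 0, 0, 0, -1, 93, 0, 0, 0, -1, 93, 0, 0, 0, -1, 93, 0, 0, 0, -1, 93, 0, 0, 0, -1, 93, 0, 0, 0, -1, 93, 0, 0, 0, -1, 93, 0, 0, 0, -1]'

```text
t: 11.92
tcp_pos: [0.5264, -0.1723, 0.4226]
eef_rot: [0.987, 0.158, 0.015, 0.016]
contact_force: [0.3, 1.1, -0.4]
gripper_width: 1.0
```

move_arm --rows '[93, 0, 0, 0, -1, 93, 0, 0, 0, -1, 93, 0, 0, 0, -1, 93, 0, 0, 0, -1, 93, 0, 0, 0, -1, 93, 0, 0, 0, -1, 93, 0, 0, 0, -1, 93, 0, 0, 0, -1, 93, 0, 0, 0, -1, 93, 0, 0, 0, -1, 93, 0, 0, 0, -1, 93, 0, 0, 0, -1]'

```text
t: 13.42
tcp_pos: [0.5264, -0.1723, 0.4226]
eef_rot: [0.49, 0.872, -0.003, 0.022]
contact_force: [-0.6, 0.2, -0.3]
gripper_width: 0.999
```

move_arm --rows '[93, 0, 0, 0, -1, 93, 0, 0, 0, -1, 93, 0, 0, 0, -1, 93, 0, 0, 0, -1, 93, 0, 0, 0, -1, 93, 0, 0, 0, -1, 93, 0, 0, 0, -1, 93, 0, 0, 0, -1, 93, 0, 0, 0, 0]'

```text
t: 14.55
tcp_pos: [0.5264, -0.1722, 0.4226]
eef_rot: [-0.085, 0.996, -0.014, 0.016]
contact_force: [1.1, -0.5, 0.5]
gripper_width: 0.999
```

```bash
python3 st.py
python3 - <<'E'
from h import *
from rig import manip
s,im,M=wr(manip); cv2.imwrite("pics/w2.png",im["color"])
for P in ([.570,-.1375,.261],[.6055,-.056,.245],[.5355,-.221,.245]): print(proj(im,P))
E
```

```text
14.55 [-0.402 -0.025  1.282 -0.011  1.843 -2.145] [ 0.5264 -0.1722  0.4226] yaw y 99.68989993633511 toolz [ 0.0346 -0.0258 -0.9991]
F [ 1.12 -0.51  0.45] T [0.028 0.023 0.023] 92.88649828147084
to go units [-1.05642671  0.84283602  5.52410258]
[349.48089884 225.62917141]
[418.50486259 264.02828226]
[271.65507082 173.05719828]
```

View pics/w2.png

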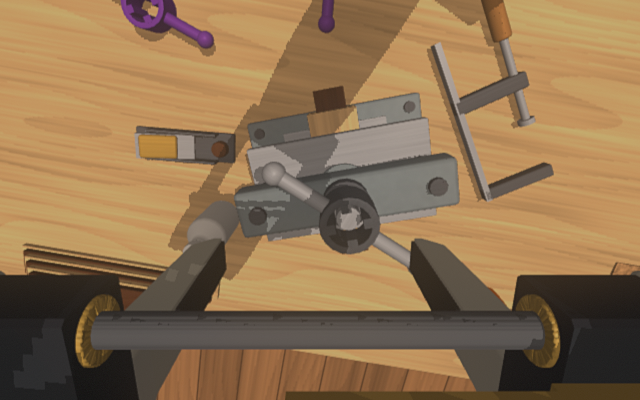

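The wrist view shows the hub's top at about (350,222), against (349.5,225.6) predicted. The far ball is at (274,173), against (272,173), so the estimate holds.

move_arm --rows '[93, 0, 0, 0, -0.7, 93, 0, 0, 0, -0.7, 74, -0.4, 0.2, 0.5, 0, 74, -0.4, 0.2, 0.5, 0, 74, -0.4, 0.2, 0.5, 0, 74, 0, 0, 0.5, 0, 74, 0, 0, 0.5, 0, 74, 0, 0, 0.3, 0, 74, 0, 0, 0, 0, 74, 0, 0, 0, 0]'

```text
t: 15.85
tcp_pos: [0.5665, -0.1344, 0.3116]
eef_rot: [-0.188, 0.982, -0.016, 0.015]
contact_force: [0.4, 0.5, -0.4]
gripper_width: 0.796
```

```bash
python3 st.py
python3 - <<'E'
from h import *
from rig import manip
s,im,M=wr(manip); cv2.imwrite("pics/w3.png",im["color"])
for P in ([.570,-.1375,.261],[.6055,-.056,.245],[.5355,-.221,.245]): print(proj(im,P))
E
```

```text
15.85 [-0.312  0.021  1.436 -0.014  1.642 -2.263] [ 0.5665 -0.1344  0.3116] yaw y 111.65770990307753 toolz [ 0.0356 -0.026  -0.999 ]
F [ 0.37  0.5  -0.4 ] T [ 0.09   0.013 -0.02 ] 74.01434731976337
to go units [ 1.05800534e-02 -1.68698758e-03  2.74150924e+00]
[312.9555626  221.56195987]
[400.34906613 296.05920231]
[212.06762046 118.93511735]
```

View pics/w3.png

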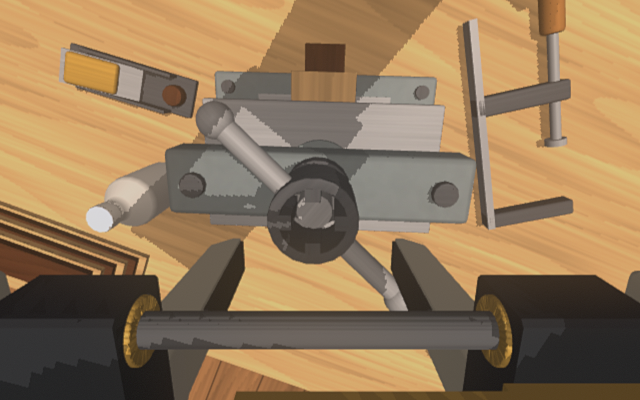

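move_arm --rows '[74, 0, 0, 0.5, 0, 74, 0, 0, 0.5, 0, 74, 0, 0, 0.5, 0, 74, 0, 0, 0.5, 0, 74, 0, 0, 0.5, 0, 74, 0, 0, 0.2, 0, 74, 0, 0, 0, 0]'

```text
t: 16.77
tcp_pos: [0.5696, -0.1369, 0.202]
eef_rot: [-0.188, 0.982, -0.016, 0.014]
contact_force: [0.2, 0.4, -0.0]
gripper_width: 0.798
```

```bash
python3 st.py
python3 - <<'E'
from h import *
from rig import manip
im=manip.get_image("side"); cv2.imwrite("pics/s4.png",cv2.resize(im["color"][110:260,190:370],None,fx=4,fy=4,interpolation=cv2.INTER_CUBIC))
E
```

```text
16.775 [-0.314  0.062  1.592 -0.014  1.448 -2.263] [ 0.5696 -0.1369  0.202 ] yaw y 111.68598427726769 toolz [ 0.0332 -0.0252 -0.9991]
F [ 0.17  0.37 -0.02] T [ 0.063  0.023 -0.036] 74.21809777482524
to go units [-0.00425483 -0.0184413   0.00022452]
```

View pics/s4.png

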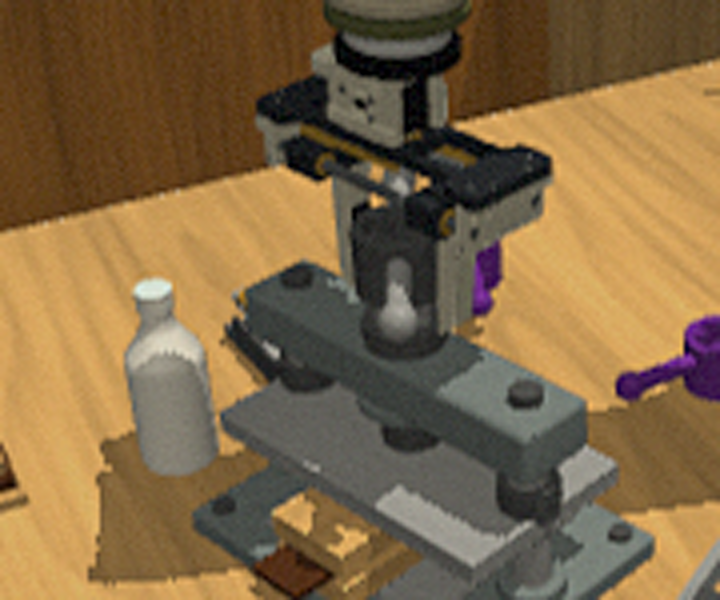

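The side crop shows both fingers straddling the hub behind the arms, with no contact. I'll start turning clockwise.

move_arm --rows '[74, 0, 0, 0, 0.5, 74, 0, 0, 0, 0.5, 74, 0, 0, 0, 0.5, 74, 0, 0, 0, 0.5, 74, 0, 0, 0, 0.5, 74, 0, 0, 0, 0.5, 74, 0, 0, 0, 0.5, 74, 0, 0, 0, 0.5, 74, 0, 0, 0, 0.5, 74, 0, 0, 0, 0.5]'

```text
t: 18.08
tcp_pos: [0.5715, -0.1373, 0.2048]
eef_rot: [0.186, 0.982, -0.01, 0.021]
contact_force: [4.0, 0.3, 0.6]
gripper_width: 0.799
```

```bash
cat > look.py <<'E'
from h import *
from rig import manip
import sys
im=manip.get_image("side"); a=cv2.resize(im["color"][110:260,210:350],None,fx=3,fy=3,interpolation=cv2.INTER_CUBIC)
w=manip.get_image("wrist")["color"]; b=cv2.resize(w[0:400,130:510],(int(380*450/400),450))
cv2.imwrite(sys.argv[1],np.hstack([a[:450,:372],b]))
E
python3 st.py; python3 look.py pics/l5.png
```

```text
18.075 [-0.314  0.06   1.589 -0.014  1.447 -1.51 ] [ 0.5715 -0.1373  0.2048] yaw y 68.59546399964161 toolz [ 0.0387 -0.0267 -0.9989]
F [4.02 0.28 0.56] T [-0.032 -0.472  0.073] 74.32343114256784
to go units [ 0.03646944 -0.01785763  0.06905053]
```

View pics/l5.png

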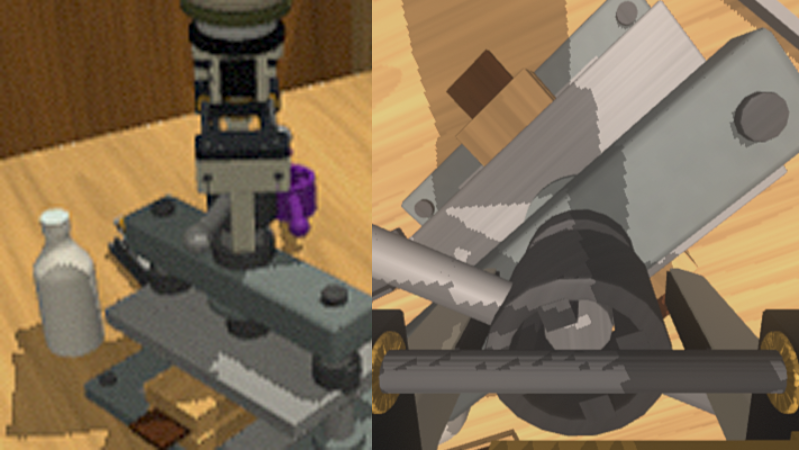

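move_arm --rows '[74, 0, 0, 0, 0.5, 74, 0, 0, 0, 0.5, 74, 0, 0, 0, 0.5, 74, 0, 0, 0, 0.5, 74, 0, 0, 0, 0.5, 74, 0, 0, 0, 0]'

```text
t: 18.92
tcp_pos: [0.57, -0.1371, 0.2033]
eef_rot: [0.364, 0.931, -0.006, 0.021]
contact_force: [-0.9, -0.0, 0.0]
gripper_width: 0.799
```

```bash
python3 st.py; python3 look.py pics/l6.png
```

```text
18.925 [-0.315  0.061  1.591 -0.014  1.449 -1.14 ] [ 0.57   -0.1371  0.2033] yaw y 47.36097046383976 toolz [ 0.0349 -0.0258 -0.9991]
F [-0.93 -0.05  0.01] T [-0.043 -0.011  0.001] 74.3280443043429
to go units [-0.00553519 -0.00868084  0.03301352]
```

View pics/l6.png

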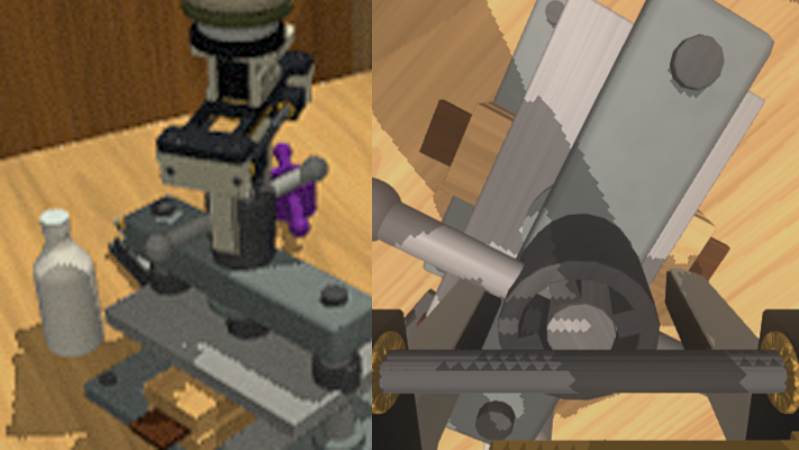

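move_arm --rows '[74, 0, 0, 0, 0.5, 74, 0, 0, 0, 0.5, 74, 0, 0, 0, 0.5, 74, 0, 0, 0, 0.5, 74, 0, 0, 0, 0]'

```text
t: 19.65
tcp_pos: [0.5711, -0.1382, 0.2037]
eef_rot: [0.499, 0.866, -0.003, 0.023]
contact_force: [4.2, -5.2, -0.2]
gripper_width: 0.796
```

```bash
python3 st.py; python3 look.py pics/l7.png
```

```text
19.65 [-0.315  0.061  1.59  -0.015  1.446 -0.839] [ 0.5711 -0.1382  0.2037] yaw y 30.131133178303713 toolz [ 0.0375 -0.0278 -0.9989]
F [ 4.24 -5.17 -0.23] T [-0.724 -0.701  0.268] 74.00048198206633
to go units [ 0.03017342 -0.01571558  0.04018652]
```

View pics/l7.png

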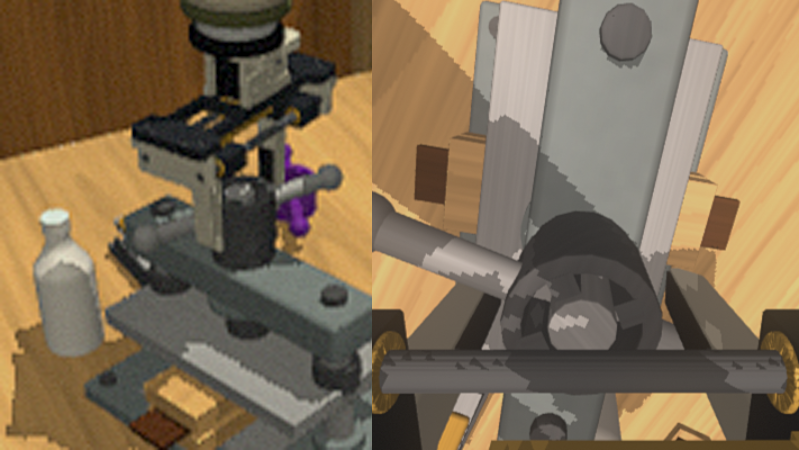

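Hub top to collar bottom now spans about 28 px in the side view, against 37 px when perched, so the handle has dropped home. I'll keep turning and watch the load.

move_arm --rows '[74, 0, 0, 0, 0.5, 74, 0, 0, 0, 0.5, 74, 0, 0, 0, 0.5, 74, 0, 0, 0, 0.5, 74, 0, 0, 0, 0.5, 74, 0, 0, 0, 0.5]'

```text
t: 20.5
tcp_pos: [0.571, -0.1384, 0.2039]
eef_rot: [0.68, 0.733, 0.002, 0.023]
contact_force: [4.5, -4.2, -0.3]
gripper_width: 0.793
```

```bash
python3 st.py; python3 look.py pics/l8.png
```

```text
20.5 [-0.315  0.061  1.59  -0.015  1.447 -0.388] [ 0.571  -0.1384  0.2039] yaw y 4.282761484851701 toolz [ 0.0374 -0.0282 -0.9989]
F [ 4.5  -4.23 -0.33] T [-0.991 -0.427  0.381] 73.74818672121148
to go units [ 0.02626384 -0.0255688   0.04481416]
```

View pics/l8.png

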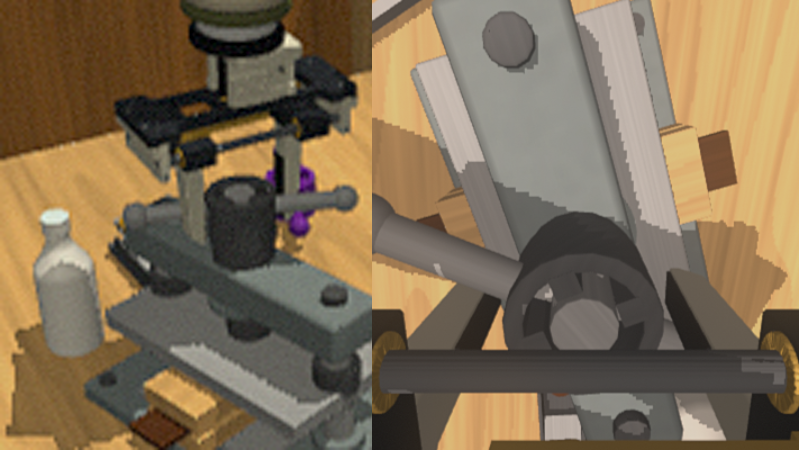

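move_arm --rows '[74, 0, 0, 0, 0.5, 74, 0, 0, 0, 0.5, 74, 0, 0, 0, 0.5, 74, 0, 0, 0, 0.5, 74, 0, 0, 0, 0.5, 74, 0, 0, 0, 0.5]'

```text
t: 21.35
tcp_pos: [0.5708, -0.1383, 0.2038]
eef_rot: [0.827, 0.562, 0.007, 0.022]
contact_force: [2.6, -4.7, 1.4]
gripper_width: 0.795
```

```bash
python3 st.py; python3 look.py pics/l9.png
```

```text
21.35 [-0.315  0.061  1.59  -0.015  1.447  0.062] [ 0.5708 -0.1383  0.2038] yaw y -21.51593269645856 toolz [ 0.0369 -0.028  -0.9989]
F [ 2.59 -4.66  1.38] T [-0.787 -0.289  0.367] 73.96606517162307
to go units [ 0.01081703 -0.02765504  0.04483888]
```

View pics/l9.png

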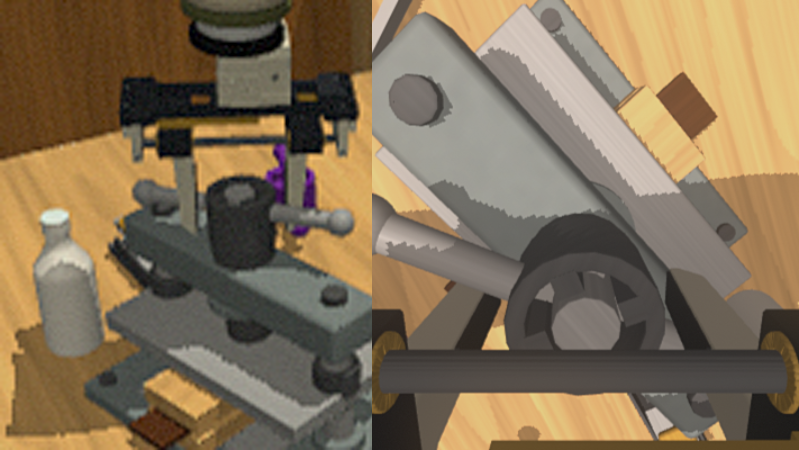

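move_arm --rows '[74, 0, 0, 0, 0.4, 74, 0, 0, 0, 0.4]'

```text
t: 21.7
tcp_pos: [0.5706, -0.1379, 0.2037]
eef_rot: [0.859, 0.512, 0.009, 0.021]
contact_force: [1.8, -3.4, 2.3]
gripper_width: 0.797
```

```bash
python3 st.py
```

```text
21.7 [-0.315  0.061  1.591 -0.015  1.448  0.181] [ 0.5706 -0.1379  0.2037] yaw y -28.34242013005946 toolz [ 0.0363 -0.0273 -0.999 ]
F [ 1.81 -3.4   2.32] T [-0.699 -0.264  0.359] 74.15201567177526
to go units [ 0.00158812 -0.0194096   0.04157118]
```

move_arm --rows '[74, 0, 0, 0, 0.4, 74, 0, 0, 0, 0.4]'

```text
t: 21.95
tcp_pos: [0.5707, -0.1378, 0.2037]
eef_rot: [0.888, 0.46, 0.01, 0.021]
contact_force: [3.0, -4.5, 1.6]
gripper_width: 0.792
```

```bash
python3 st.py
```

```text
21.95 [-0.315  0.06   1.591 -0.015  1.447  0.301] [ 0.5707 -0.1378  0.2037] yaw y -35.22484603053095 toolz [ 0.0366 -0.0273 -0.999 ]
F [ 2.97 -4.5   1.61] T [-0.67  -0.286  0.341] 73.64885403649268
to go units [-0.00299858 -0.02090651  0.04201923]
```

Run:
```python
from h import *
from rig import manip
s=manip.get_image("side"); 
for z in (.261,.239): print("side hubtop",z,proj(s,[.570,-.1375,z]))
for z in (.215,.193): print("hub bottom",z,proj(s,[.570,-.1375,z]))
cv2.imwrite("pics/s10.png",cv2.resize(s["color"][140:230,240:350],None,fx=7,fy=6.5,interpolation=cv2.INTER_CUBIC))
```

```text
side hubtop 0.261 [288.51191593 165.96528707]
side hubtop 0.239 [289.09032758 173.55475779]
hub bottom 0.215 [289.70627649 181.6367633 ]
hub bottom 0.193 [290.25758516 188.87060944]
```

View pics/s10.png

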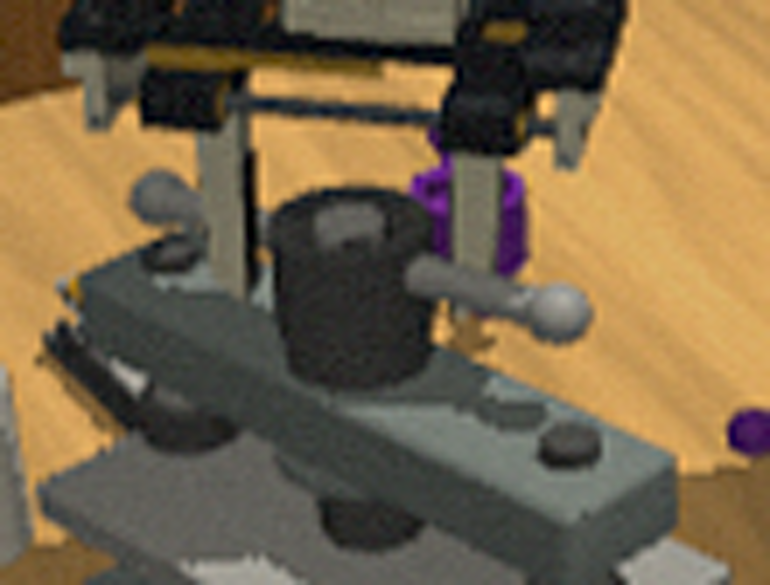

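The hub top centre is at side-view row about 174, against 173.6 predicted when home, and the nose is flush with it. It is seated, so I'll keep turning to the stop.

move_arm --rows '[74, 0, 0, 0, 0.4, 74, 0, 0, 0, 0.4]'

```text
t: 22.25
tcp_pos: [0.5708, -0.1381, 0.2038]
eef_rot: [0.913, 0.407, 0.011, 0.02]
contact_force: [3.2, -8.2, 2.0]
gripper_width: 0.795
```

```bash
python3 st.py
```

```text
22.25 [-0.315  0.061  1.59  -0.015  1.447  0.419] [ 0.5708 -0.1381  0.2038] yaw y -41.969660745997345 toolz [ 0.0367 -0.0281 -0.9989]
F [ 3.22 -8.22  2.02] T [-1.209 -0.373  3.14 ] 73.94768687677397
to go units [-0.00123104 -0.02708198  0.04295303]
```

The torque jumped to 3.1 N m, so it is on the stop. I'll back off the fingers and lift.

move_arm --rows '[74, 0, 0, 0, -0.5, 74, 0, 0, 0, -0.8, 74, 0, 0, 0, -0.8, 74, 0, 0, 0, 0, 74, 0, 0, -0.5, 0, 74, 0, 0, -0.7, 0, 74, 0, 0, -1, 0, 74, 0, 0, -1, 0, 74, 0, 0, -1, 0, 74, 0, 0, 0, 0]'

```text
t: 23.5
tcp_pos: [0.5654, -0.1329, 0.377]
eef_rot: [0.839, 0.543, 0.01, 0.023]
contact_force: [0.5, -0.8, -0.8]
gripper_width: 0.798
```

```bash
python3 st.py
python3 - <<'E'
from h import *
from rig import manip
t=manip.get_image("top"); s=manip.get_image("side")
cv2.imwrite("pics/t11.png",t["color"]);a=cv2.resize(t["color"][120:250,290:490],None,fx=3,fy=3,interpolation=cv2.INTER_CUBIC)
b=cv2.resize(s["color"][140:280,220:360],(390,390),interpolation=cv2.INTER_CUBIC)
cv2.imwrite("pics/f11.png",np.hstack([a,b])[:, :800] if 0 else cv2.resize(np.hstack([a,b]),(800,315)))
cv2.imwrite("pics/w11.png",manip.get_image("wrist")["color"])
E
```

```text
23.5 [-0.31   0.02   1.319 -0.014  1.753  0.108] [ 0.5654 -0.1329  0.377 ] yaw y -24.135168271260003 toolz [ 0.0429 -0.0282 -0.9987]
F [ 0.45 -0.83 -0.84] T [-0.055  0.085 -0.028] 74.17215226551257
to go units [-0.02193212 -0.07026324  4.37805802]
```

View pics/f11.png

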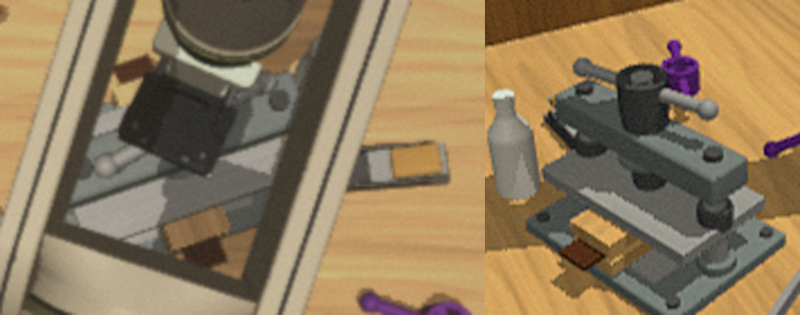

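View pics/w11.png

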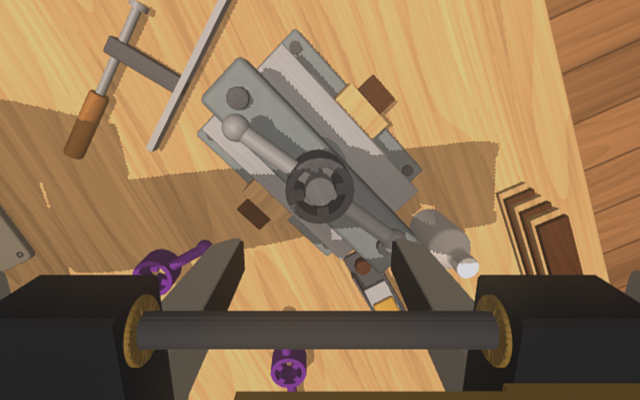

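Run:
```python
from h import *
from rig import manip
s=manip.get_image("side")["color"]; o=cv2.imread("pics/side0.png")
c=lambda i: cv2.resize(i[185:250,235:365],None,fx=6,fy=4.5,interpolation=cv2.INTER_CUBIC)
cv2.imwrite("pics/p12.png",np.vstack([c(o),c(s)]))
w,im,M=wr(manip)
p=ray(im,234,127,.223);print("hub now",ray(im,320,185,.239),"ball",p)
```

```text
hub now [ 0.57265207 -0.13133955  0.239     ] ball [ 0.52600264 -0.05844076  0.223     ]
```

View pics/p12.png

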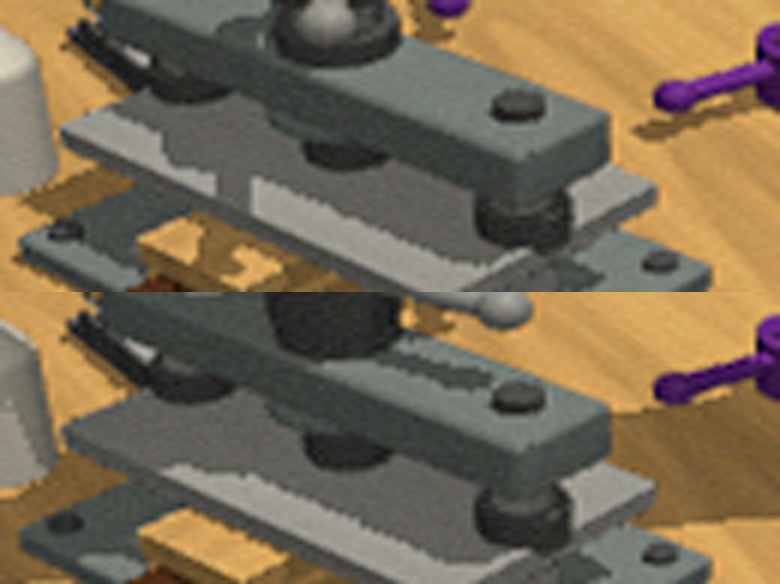

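The platen's edge sits about 1.8 px lower in the side view (expected 1.7–2.1 px). The arm is clear of everything, so I'm handing in.

Run:
```python
from rig import manip
print(manip.finish_job())
```

```text
the job is handed in; nothing more can be done
None
```

The handle is home on the splines, the platen is down on the upper caul, and I handed the job in with the arm clear, at about 24 s of the 51 s allowed. I straddled the hub with the open fingers and pushed both arms round clockwise. The handle dropped home, and I kept turning until the screw met its stop.

**Last checks:**
- **Handle home:** its top in the side view was at row 174, against 173.6 predicted for home, and the nose was flush with it.
- **Screw at its stop:** the torque jumped from 0.34 to 3.1 N m.
- **Platen down:** its edge had dropped about 1.8 px in the side view, against 1.7–2.1 px expected. At this resolution that supports the stop reading but doesn't prove the travel by itself.
- **Tools and bottle:** they looked untouched in the views, but I did not measure their positions again.

**What went wrong or disagreed:**
- **Over-spin:** early on I turned the wrist too far and joint 6 ran into its limit, so the arm swung aside in free air and was left tilted. I undid most of it at the opposite limit, at a cost of about 10 s. A tilt of about 0.04 rad remained for the rest of the job.
- **Hub position:** the last wrist-camera reading put the hub about 7 mm from my earlier estimate of the axis. I put that down to my rough pixel reading and did not resolve it. The side view agreed with the hub being centred and home.
- **Moment of the drop:** I first took it to have dropped one step too early. The stop came later than that would allow, so it probably dropped one step later.

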